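# Fit the index plate and snap cap on a transit box

### The job

Hang the yellow index plate by its eye on the steel post of the grey-lidded archive box, so that it lies flat on the lid, and let go of it. Then pick up the blue snap cap, push it straight down on the post until it clicks fully home, and go on pressing firmly (about 10 N); the job finishes while you still hold the cap and press it down, so do not let go or back off. Leave the other things on the table where they are.

Things in the scene. Friction and masses are not known exactly. Their poses are not given: they have to be found in the camera images.
- post_foot (a point): Foot of the upright steel post, on its axis, in the middle of the flat lid (240 x 200 mm, blue-grey, steel corners) of the fixed archive box, 70 mm above the table; x and y along the lid's long and short sides. Post: a collar 22 mm across and 6 mm high (bevelled), then a shaft 14 mm across up to a tapered nose, 32 mm high in all.
- post_top (a point): Tip of the same post, on its axis, 32 mm above the lid; the nose is 9 mm across here. Four brass sprung balls, centred 17 mm above the lid, stand out of the shaft to 21 mm across and give way inwards.
- post_nose: The tapered nose of the post (its top 6 mm), on which the inner ceiling of the seated cap bears; origin on the axis 26 mm above the lid.
- plate_eye (a point): Centre of the round eye (through hole 26 mm across; point at mid-thickness) of the loose yellow index plate, which starts flat on the table. The plate is 110 x 38 mm, 4 mm thick, about 60 g; x runs along its length from the eye to the label block, z up. The eye's centre is 25 mm from the plate's end.
- plate_block (a point): Centre of the plate's upright label block, the part to grip: 26 mm (plate x) by 20 mm (plate y), rising from the 4 mm plate to 42 mm above its underside. The point is 23 mm above the underside, 21 mm above the eye's point and 64 mm from it along plate x.
- plate: The index plate as a whole; origin under its middle, 30 mm from the eye and 34 mm from the block along plate x.
- cap_center (a point): Centre (half-way up) of the loose blue snap cap, which starts upright on the table, mouth down: round, 34 mm across, 32 mm high, a white disc on its top, about 35 g; z up. Its mouth is 24 mm across inside with an inward lip, 4 mm above the rim, that leaves a 17 mm opening.
- cap_inside (a point): Middle of the cap's inner ceiling, 24 mm above its rim, 8 mm below its top. Seated, it meets post_top (rim 8 mm above the lid). Lip and post's balls meet about 9.5 mm above the seat; it then takes roughly 8 to 18 N to push on, the resistance falls away (the click) about 5 mm above the seat, and the ceiling lands on the post's tip.
- cap: The snap cap as a whole; origin at the middle of its lower rim.
- tape_center (a point): Bystander, not to be disturbed: roll of tan paper tape lying flat, 90 mm across, 24 high; point at its centre
- loupe_center (a point): Bystander, not to be disturbed: black magnifier stand, 48 mm across, 42 high; point at its centre
- brush_grip (a point): Bystander, not to be disturbed: dusting brush lying on the table; point on its handle
- paste_center (a point): Bystander, not to be disturbed: paste jar with a green lid, 54 mm across, 100 high; point at its centre
- weight_center (a point): Bystander, not to be disturbed: brass paperweight with a ball on top, 60 mm across, 68 high; point on its axis 25 mm up
- spray_center (a point): Bystander, not to be disturbed: bottle with a blue lid, 48 mm across, 130 high; point at its centre
There are look-alikes about, which are no part of the job. What is meant by the plate is not red or turquoise, and is the larger of those in its own colour.

How it is judged:
On the way, in this order (a step that is already met when the one before it is completed fails the run):
1. the plate lies flat on the lid with its eye round the post, and is let go (horizontal distance between plate_eye and post_foot below 0.004 m and z of plate_eye in the frame of post_foot below 0.0045 m and angle between plate_eye's own z axis and vertical below 0.06 rad and contact force between the fingers and plate below 0.2 N), for 0.2 s.
2. the cap has clicked home on the post over the plate (z of cap_inside in the frame of post_top below 0.002 m and horizontal distance between cap_inside and post_top below 0.005 m and angle between cap_inside's own z axis and vertical below 0.12 rad and horizontal distance between plate_eye and post_foot below 0.004 m and z of plate_eye in the frame of post_foot below 0.0045 m and angle between plate_eye's own z axis and vertical below 0.06 rad), for 0.2 s.
At the end, for the whole second after the job is handed in: Plate flat on the lid (2.5 mm, 0.06 rad), eye within 4 mm of the post axis, fingers off it; cap seated (2 mm; 5 mm off axis; tilt under 0.12 rad), and still held or pushed by the fingers so that it bears on the post tip with over 4 N through the last second (all of step 2 and contact force between the fingers and plate below 0.2 N and contact force between cap and post_nose above 4 N and contact force between the fingers and cap above 3 N); the arm keeps its last pose, push and grip.
It fails at once if a bystander is shoved by more than 30 mm (distance of any of tape_center, loupe_center, brush_grip, paste_center, weight_center, spray_center from where it was at the start of the episode above 0.03 m).
It also fails if it takes over 70 s, if anything falls off the work surface, if the arm or the gripper's body presses on something with over 40 N, if the wrist force passes 120 N, or if a joint passes its speed limit or range.

### The arm

A 6-joint arm with a two-finger parallel gripper is mounted at the origin on the work surface. World frame = base frame: x ahead of the robot, y to its left, z up, the work surface at z = 0. Lengths are in m, angles in rad, forces in N, time in s.
With the tool pointing down it reaches from about 0.25 to 0.775 m from the base axis. Payload 4 kg.
Tool frame: the origin (TCP) lies on the centre line of the jaws, within the pads' length; the fingertips stand 17 mm ahead of it and the grasp point (between the pads) lies 2 mm behind it; z points along the fingers, y is the line along which they close (so a half turn about z gives the same grasp; the last joint's range is limited). The gripper opens to 94 mm and grips with 3 to 60 N. Pads are 16 mm wide; open, the fingers measure 119 mm over their backs; the gripper's body (75 mm by 177 mm) begins 78 mm behind the grasp point.
Start: joints at [-1.385, 0.087, 1.371, -0, 1.684, -0.103], TCP at [0.157, -0.527, 0.223] pointing down, gripper open.
Joint ranges: [-3.1, 3.1], [-0.76, 2.03], [0.27, 2.55], [-1.08, 4.22], [0.17, 2.65], [-2.57, 2.57]. Speed limits (rad/s): [2.79, 2.79, 3.14, 3.14, 3.14, 3.14].

### API

Orientations are given as [roll, pitch, yaw] about the fixed x, y, z axes, in that order (R = Rz(yaw) Ry(pitch) Rx(roll)).
In Python, from bench import robot gives the robot as it stands.
- The arm moves only by the tool servo_tool, never from a script. Its argument "plan" is a list of rows, each a list of 7 numbers: the shift along the tool's x, y, z normalised to -1 to 1, where 1 is 0.1 m, then the turn, a rotation vector about the tool's x, y, z normalised to -1 to 1, where 1 is pi/2 rad, then the finger opening in mm, from 0 to 94. In form: [[x, y, z, ax, ay, az, gripper], ...]. A call has 1 to 12 rows; each row is the pose to reach, as a shift and turn from the pose commanded when the call began, along the tool's axes at that moment; what a row does not reach only later rows make up. A row lasts 1/12 s, in which the tool goes at most 41.7 mm and 7.16 degrees, less where a joint would pass 70% of its speed; a pose out of reach is approached as far as the arm can. A call with a number of a shift or a turn outside -1 to 1 is refused whole. A call with a gripper value outside its range is refused whole. The fingers move at their own pace and stop on an object; the grip force is fixed at half the most. Time passes only in rows, so rows that repeat a pose let the fingers close. It gives the time, the measured TCP pose, the force, the opening and the grip force at its end, in the units of the state.
- robot.get_obs(): the state, without advancing time (a new reading comes with each control period).
- robot.snapshot(name): name is "scene" or "top" or "wrist"; returns the picture (384x512x3 uint8, red, green, blue); there is no depth.
- robot.camera_params(name): a dict with "camera_matrix" (3x3 intrinsics, pixels), "distortion" ([k1, k2, p1, p2, k3] as OpenCV has them; the pictures are not rectified), "rvec" (rotation vector, rad) and "tvec" (3), from world to camera coordinates, as OpenCV has them; the wrist camera has in their place "tool_from_camera" (4x4, takes a point from camera to tool coordinates, whose origin is the TCP and whose axes are the flange's). Camera axes: x right, y down, z forward; pixel columns grow to the right and rows downward; lengths in m; the calibration is good to about 2 mm. A picture is of the moment at which its call begins: read the wrist's pose just before it. camera_params takes no time and is no camera call.
- robot.close_job(): hands the job in; it is judged then, once.
Trained networks look in the newest picture that a camera, given by its name, has taken for a name from the list of things; names that differ only in an ending like _2 or _b are one class to them, and where a whole thing is asked for, a point or a joint stands for the part that bears it (a point fixed in the world has none). Each returns a list of dicts, best first, with "conf" (0 to 1); they miss things now and then, are a little off and sometimes report something else, mostly with a low value. They report only what shows in the picture. A call takes as long as a camera call. They do not tell look-alikes from the thing itself.
- robot.find_in(thing, camera): "extent" ([centre column, centre row, width, height] in pixels, round what is visible of it).
The state is a dict: "time": time; "joint_positions": joint angles; "qvel": joint speeds; "joint_torque": joint torques, N m; "tool_pos": TCP position; "ee_rot": TCP orientation; "wrist_force": force on the tool from outside, world axes, zero at the start; "wrist_torque": the same for the moment, N m; "width": finger opening in m; "finger_force": force on a finger pad.
Only numpy, scipy, OpenCV 4.12 (cv2) and the standard library are available. Lean on these libraries where they do the work, as an engineer would, in place of code of your own. Each camera call takes 0.05 s, during which the arm holds its last target. There are 200 camera calls.

## Working session

There is one attempt and no reset: what is moved stays moved. The work goes in short steps, Python scripts to look and compute and a tool call to move; the robot and the scene stay as the last step left them, time stands still between calls to the robot, and variables do not carry over. Pictures are saved under pics/ and viewed, at most 10 in all, crops included, and the job is handed in when it is done.

Besides the shell and the picture viewer there is one more tool, called after "Call:" in YAML: its name, and indented under it one key for each argument. servo_tool: Moves the arm, as the interface text tells. Scaled input: -1 to 1 covers 0.1 m each way for a shift and pi/2 rad each way for a turn. Its arguments: {"type":"object","properties":{"plan":{"type":"array","items":{"type":"array","items":{"type":"number"}}}},"required":["plan"]}

```bash
ls; mkdir -p pics
cat > h.py <<'E'
import numpy as np, cv2
from bench import robot
def snap(n,f=None):
    im=robot.snapshot(n)
    if f: cv2.imwrite('pics/'+f,cv2.cvtColor(im,cv2.COLOR_RGB2BGR))
    return im
E
python3 - <<'E'
from h import *
for c in('scene','top'):
    snap(c,c+'0.png')
    p=robot.camera_params(c); R=cv2.Rodrigues(np.array(p['rvec']))[0]; print(c,(-R.T@np.array(p['tvec']).ravel()).round(3),np.array(p['camera_matrix'])[0,0])
    for t in('plate_eye','plate_block','plate','cap','cap_center','post_top','post_foot'):
        print(t,[(np.round(d['extent'],1).tolist(),round(d['conf'],2)) for d in robot.find_in(t,c)][:5])
a=cv2.imread('pics/scene0.png');b=cv2.imread('pics/top0.png')
E
```

```text
pics
scene [1.22  0.761 0.864] 425.7396697903137
plate_eye [([176.8, 170.9, 25.7, 19.1], 0.62), ([184.5, 140.7, 15.0, 18.0], 0.53)]
plate_block [([211.6, 164.4, 26.6, 10.9], 0.57), ([218.7, 140.3, 27.6, 13.4], 0.57), ([243.4, 151.0, 22.1, 12.4], 0.46), ([174.8, 170.8, 25.5, 12.5], 0.46)]
plate [([217.8, 139.7, 25.6, 13.3], 0.67), ([212.9, 164.4, 23.1, 14.5], 0.65), ([179.2, 170.1, 11.6, 14.7], 0.63), ([340.3, 299.3, 26.8, 45.8], 0.41)]
cap []
cap_center [([343.9, 253.1, 11.1, 17.3], 0.59)]
post_top [([245.4, 204.2, 99.7, 78.8], 0.63), ([181.9, 141.0, 14.6, 18.4], 0.19)]
post_foot [([245.8, 205.0, 97.8, 77.8], 0.79), ([212.9, 164.0, 25.4, 15.6], 0.59)]
top [ 0.185 -0.007  1.495] 429.8357056340659
plate_eye [([343.6, 162.2, 10.1, 19.6], 0.62), ([335.5, 238.4, 21.8, 16.1], 0.6), ([374.9, 232.3, 15.9, 30.4], 0.6), ([338.0, 202.2, 18.7, 31.5], 0.53)]
plate_block [([338.5, 201.4, 19.8, 32.7], 0.81), ([344.9, 160.5, 10.8, 25.4], 0.75), ([334.7, 239.6, 16.8, 12.3], 0.64), ([375.0, 231.7, 16.7, 33.0], 0.56)]
plate [([375.6, 233.8, 14.0, 35.9], 0.71), ([340.0, 200.4, 17.3, 33.0], 0.58), ([336.4, 241.1, 23.4, 14.1], 0.55), ([344.8, 163.8, 6.2, 22.3], 0.49)]
cap [([165.5, 206.3, 9.2, 7.4], 0.54)]
cap_center [([165.3, 205.7, 12.8, 12.3], 0.64)]
post_top [([260.1, 180.3, 82.4, 80.4], 0.9)]
post_foot [([259.2, 181.4, 75.0, 80.2], 0.77), ([129.7, 163.1, 23.2, 22.0], 0.75)]
```

Run:
```python
import cv2,numpy as np
b=cv2.imread('pics/top0.png')
cv2.imwrite('pics/topz.png',cv2.resize(b[120:300,110:410],(800,480),interpolation=cv2.INTER_CUBIC))
```

```text
(no output)
```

View pics/scene0.png

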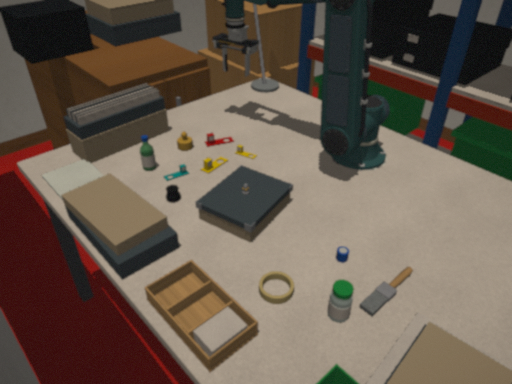

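View pics/topz.png

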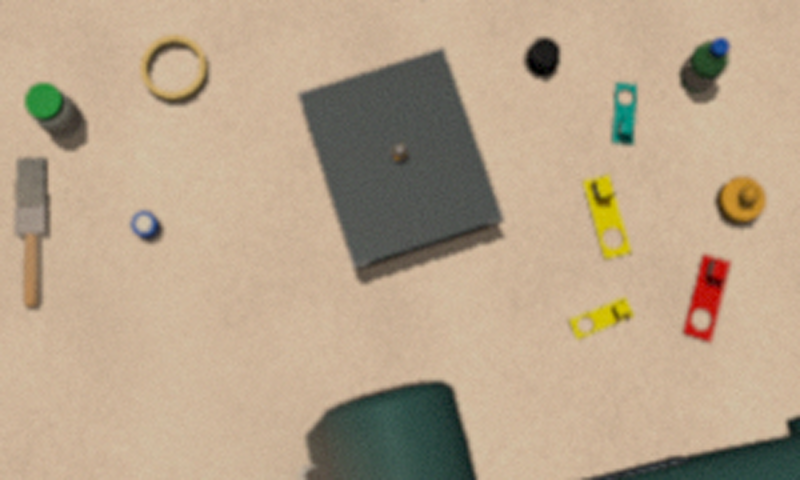

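The yellow candidates are the plate at top-image (338,202) and a smaller one at (335,239). The red one at (375,232) and the turquoise one at (344,162) are ruled out by colour. The larger yellow at (338,202), with its eye near zoom (612,238) and block near (601,190), fits the description, and the enlarged crop confirms it. The cap is at zoom (146,226) and the post at (400,153).

```bash
cat >> h.py <<'E'
from scipy.spatial.transform import Rotation as Ro
def ray(cam,px,obs=None):
    p=robot.camera_params(cam); K=np.array(p['camera_matrix']);D=np.array(p['distortion'])
    u=cv2.undistortPoints(np.array([[px]],float),K,D).ravel(); d=np.array([u[0],u[1],1.])
    if cam=='wrist':
        o=obs or robot.get_obs(); T=np.array(p['tool_from_camera']); R=Ro.from_euler('xyz',o['ee_rot']).as_matrix()
        return np.array(o['tool_pos'])+R@T[:3,3], R@T[:3,:3]@d
    R=cv2.Rodrigues(np.array(p['rvec']))[0]
    return -R.T@np.array(p['tvec']).ravel(), R.T@d
def at(cam,px,z,obs=None):
    c,d=ray(cam,px,obs); return c+d*(z-c[2])/d[2]
def proj(cam,P,obs=None):
    p=robot.camera_params(cam);K=np.array(p['camera_matrix']);D=np.array(p['distortion']);P=np.atleast_2d(P).astype(float)
    if cam=='wrist':
        o=obs or robot.get_obs(); T=np.array(p['tool_from_camera']); R=Ro.from_euler('xyz',o['ee_rot']).as_matrix()
        M=np.eye(4);M[:3,:3]=R;M[:3,3]=o['tool_pos'];M=np.linalg.inv(M@T);rv=cv2.Rodrigues(M[:3,:3])[0];tv=M[:3,3]
    else: rv,tv=np.array(p['rvec']),np.array(p['tvec'])
    return cv2.projectPoints(P,rv,tv,K,D)[0][:,0]
def rel(target,yaw,o=None):
    """plan shift (normalised) & turn to reach target with tool down at yaw (roll=pi)"""
    o=o or robot.get_obs(); R=Ro.from_euler('xyz',o['ee_rot']); Rt=Ro.from_euler('xyz',[np.pi,0,yaw])
    return np.round(R.inv().apply(np.array(target)-o['tool_pos'])/0.1,3), np.round((R.inv()*Rt).as_rotvec()/(np.pi/2),3)
E
python3 - <<'E'
from h import *
z=lambda u,v:(110+u*.375-.3,120+v*.375-.3)
b=cv2.imread('pics/top0.png')
for n,p,h in(('eye',z(612,238),.004),('blk',z(601,186),.042),('cap',z(145,224),.032),('post',z(400,152),.102),('lidc1',z(301,95),.07),('lidc2',z(443,50),.07),('lidc3',z(501,222),.07),('lidc4',z(358,268),.07),('loupe',z(543,57),.042),('weight',z(745,193),.068),('jar',z(45,101),.1),('brushtip',z(32,303),0),('turq',z(624,112),0),('yel2',z(601,318),0),('red',z(707,298),0),('red',z(707,298),0)): print(n,at('top',p,h).round(3))
o=robot.get_obs();print(o['tool_pos'],o['ee_rot'],o['width'],o['wrist_force'])
print(robot.camera_params('wrist'))
E
```

```text
eye [ 0.424 -0.309  0.004]
blk [ 0.487 -0.294  0.042]
cap [0.475 0.301 0.032]
post [ 0.533 -0.035  0.102]
lidc1 [0.625 0.088 0.07 ]
lidc2 [ 0.675 -0.101  0.07 ]
lidc3 [ 0.442 -0.158  0.07 ]
lidc4 [0.395 0.026 0.07 ]
loupe [ 0.667 -0.235  0.042]
weight [ 0.461 -0.473  0.068]
jar [0.629 0.413 0.1  ]
brushtip [0.385 0.459 0.   ]
turq [ 0.596 -0.344  0.   ]
yel2 [ 0.32  -0.285  0.   ]
red [ 0.337 -0.427  0.   ]
red [ 0.337 -0.427  0.   ]
[ 0.15663878 -0.52725788  0.22255935] [3.14142702e+00 3.87001048e-05 2.88793998e-01] 0.09422109065032795 [ 1.00177541 -0.08319542  0.97243944]
{'camera_matrix': array([[305.91866769,   0.        , 261.23653587],
       [  0.        , 305.91866769, 189.89013045],
       [  0.        ,   0.        ,   1.        ]]), 'distortion': array([-0.07780107,  0.        ,  0.        ,  0.        ,  0.        ]), 'tool_from_camera': array([[-4.50043046e-04, -9.73986394e-01, -2.26606050e-01,
         6.49905139e-02],
       [ 9.99999839e-01, -5.16693533e-04,  2.34810576e-04,
         5.47100818e-04],
       [-3.45788186e-04, -2.26605908e-01,  9.73986470e-01,
        -1.62586065e-01],
       [ 0.00000000e+00,  0.00000000e+00,  0.00000000e+00,
         1.00000000e+00]])}
```

Call:
servo_tool:
  plan:
    - [1, -0.4, 0, 0, 0, 0, 60]
    - [1, -0.4, 0, 0, 0, 0, 60]
    - [1, -0.4, 0, 0, 0, 0, 60]
    - [1, -0.4, 0, 0, 0, 0, 60]

```text
time: 1.13
tool_pos: [0.2443, -0.4578, 0.223]
ee_rot: [3.142, -0.002, 0.294]
wrist_force: [-0.5, -0.6, 0.5]
width: 0.0709
finger_force: 0.0
```

Call:
servo_tool:
  plan:
    - [1, -0.4, 0.2, 0, 0, 0, 60]
    - [1, -0.4, 0.2, 0, 0, 0, 60]
    - [1, -0.4, 0.2, 0, 0, 0, 60]
    - [1, -0.4, 0.2, 0, 0, 0, 60]

```text
time: 1.47
tool_pos: [0.3279, -0.3909, 0.2013]
ee_rot: [-3.139, -0.001, 0.294]
wrist_force: [-0.4, -0.2, -0.0]
width: 0.0602
finger_force: 0.0
```

Call:
servo_tool:
  plan:
    - [0.95, -0.3, 0.2, 0, 0, -0.95, 60]
    - [0.95, -0.3, 0.2, 0, 0, -0.95, 60]
    - [0.95, -0.3, 0.2, 0, 0, -0.95, 60]
    - [0.95, -0.3, 0.2, 0, 0, -0.95, 60]
    - [0.95, -0.3, 0.2, 0, 0, -0.95, 60]
    - [0.95, -0.3, 0.2, 0, 0, -0.95, 60]
    - [0.95, -0.3, 0.2, 0, 0, -0.95, 60]
    - [0.95, -0.3, 0.2, 0, 0, -0.95, 60]
    - [0.95, -0.3, 0.2, 0, 0, -0.95, 60]
    - [0.95, -0.3, 0.2, 0, 0, -0.95, 60]
    - [0.95, -0.3, 0.2, 0, 0, -0.95, 60]
    - [0.95, -0.3, 0.2, 0, 0, -0.95, 60]

```text
time: 2.47
tool_pos: [0.4072, -0.3394, 0.1827]
ee_rot: [-3.141, 0.001, 1.786]
wrist_force: [0.1, 0.1, 0.9]
width: 0.0603
finger_force: 0.0
```

Call:
servo_tool:
  plan:
    - [0.26, 0.86, 0.2, 0, 0, -1, 60]
    - [0.26, 0.86, 0.2, 0, 0, -1, 60]
    - [0.26, 0.86, 0.2, 0, 0, -1, 60]
    - [0.26, 0.86, 0.2, 0, 0, -1, 60]
    - [0.26, 0.86, 0.2, 0, 0, -1, 60]
    - [0.26, 0.86, 0.2, 0, 0, -1, 60]
    - [0.26, 0.86, 0.2, 0, 0, -1, 60]
    - [0.26, 0.86, 0.2, 0, 0, -1, 60]
    - [0.26, 0.86, 0.2, 0, 0, -1, 60]
    - [0.26, 0.86, 0.2, 0, 0, -1, 60]
    - [0.26, 0.86, 0.2, 0, 0, -1, 60]
    - [0.26, 0.86, 0.2, 0, 0, -1, 60]

```text
time: 3.47
tool_pos: [0.4861, -0.2962, 0.1626]
ee_rot: [-3.14, -0.001, -2.997]
wrist_force: [0.7, -0.1, -0.4]
width: 0.0602
finger_force: 0.0
```

```bash
cat >> h.py <<'E'
def fitplate(im,obs,zb,guess,cam='wrist',hi=None):
    """hole: fit world circle to the eye's upper edge (z=zb+4mm) and return candidates"""
    hsv=cv2.cvtColor(im,cv2.COLOR_RGB2HSV); m=cv2.inRange(hsv,(18,110,60),(36,255,255))
    cs,hier=cv2.findContours(m,cv2.RETR_CCOMP,cv2.CHAIN_APPROX_NONE); out=[]
    for c,h in zip(cs,hier[0]):
        a=cv2.contourArea(c)
        if a<60: continue
        M=cv2.moments(c); ctr=(M['m10']/M['m00'],M['m01']/M['m00'])
        out.append(('hole' if h[3]>=0 else 'blob',int(a),np.round(ctr,1),at(cam,ctr,zb+.004,obs).round(4)))
    return m,out
E
python3 - <<'E'
from h import *
o=robot.get_obs(); im=snap('wrist','w1.png')
m,out=fitplate(im,o,0,None)
for r in out: print(*r)
for t in('plate_eye','plate_block'): print(t,[(np.round(d['extent'],1).tolist(),round(d['conf'],2)) for d in robot.find_in(t,'wrist')][:4])
E
```

```text
blob 2248 [355.8 339.5] [ 0.6691 -0.1508  0.004 ]
blob 719 [389.5 288.2] [ 0.5927 -0.127   0.004 ]
blob 714 [132.9 288.3] [ 0.6369 -0.4303  0.004 ]
blob 3176 [ 84.2 137.6] [ 0.4657 -0.4913  0.004 ]
blob 3790 [259.  147.8] [ 0.451  -0.3046  0.004 ]
hole 505 [257.7 120.9] [ 0.4238 -0.3099  0.004 ]
blob 2514 [296.   18.7] [ 0.3206 -0.2868  0.004 ]
hole 66 [273.5  25.5] [ 0.3302 -0.3076  0.004 ]
hole 337 [319.4  14.6] [ 0.3132 -0.2648  0.004 ]
plate_eye [([148.0, 39.8, 77.8, 79.5], 0.96), ([257.0, 149.8, 43.0, 110.3], 0.88), ([299.0, 19.7, 85.6, 39.4], 0.61)]
plate_block [([216.4, 250.5, 31.5, 38.0], 0.92), ([147.7, 37.4, 77.6, 74.7], 0.88), ([299.6, 19.7, 84.1, 37.4], 0.85), ([259.4, 149.4, 39.1, 103.6], 0.71)]
```

View pics/w1.png

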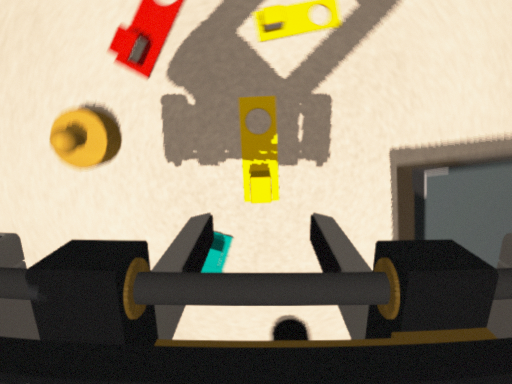

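Run:
```python
from h import *
o=robot.get_obs(); im=cv2.cvtColor(cv2.imread('pics/w1.png'),cv2.COLOR_BGR2RGB)
m,_=fitplate(im,o,0,None)
L=[];Rr=[]
for r in range(100,158,3):
    c=np.where(m[r,225:295])[0]+225; L.append(at('wrist',(c[0]-.5,r),.004)); Rr.append(at('wrist',(c[-1]+.5,r),.004))
for E in(L,Rr):
    E=np.array(E); f=np.polyfit(E[:,0],E[:,1],1); print('yaw',np.arctan(f[0]),'resid',np.abs(np.polyval(f,E[:,0])-E[:,1]).max(), 'y at x=.45',np.polyval(f,.45))
for r in range(158,206,4):
    c=np.where(m[r,225:295])[0]+225; print(r,c[0],c[-1],im[r,260]) if len(c) else print(r)
eye=np.array([.4238,-.3099,.002])
for yaw in(.13,.18,.234):
    d=np.array([np.cos(yaw),np.sin(yaw),0]);n=np.array([-d[1],d[0],0])
    B=[eye+d*(64+a)*1e-3+n*b*1e-3+[0,0,.040] for a in(-13,13) for b in(-10,10)]
    print(yaw,proj('wrist',B).round(0).tolist())
```

```text
yaw 0.1809222538814486 resid 0.0005184868409753296 y at x=.45 -0.32388962118266074
yaw 0.16994515290691373 resid 0.0005158163701906582 y at x=.45 -0.28439794666383267
158 242 277 [157 122   0]
162 242 278 [246 240   0]
166 242 277 [161 124   0]
170 243 277 [134 104   0]
174 243 278 [113  84   4]
178 243 278 [247 236   0]
182 243 278 [249 243   0]
186 243 278 [249 243   0]
190 244 278 [249 244   0]
194 244 278 [249 244   0]
198 244 279 [249 244   0]
202 251 270 [249 238  44]
0.13 [[245.0, 176.0], [267.0, 176.0], [245.0, 203.0], [266.0, 203.0]]
0.18 [[248.0, 177.0], [269.0, 176.0], [249.0, 203.0], [270.0, 202.0]]
0.234 [[251.0, 177.0], [272.0, 175.0], [254.0, 203.0], [275.0, 201.0]]
```

Run:
```python
from h import *
print(rel([.4868,-.2983,.028],.176-np.pi))
```

```text
(array([-0.002, -0.025,  1.346]), array([-0.001, -0.   , -0.026]))
```

Call:
servo_tool:
  plan:
    - [0, -0.025, 0.3, 0, 0, -0.025, 60]
    - [0, -0.025, 0.6, 0, 0, -0.025, 60]
    - [0, -0.025, 0.9, 0, 0, -0.025, 60]
    - [0, -0.025, 0.9, 0, 0, -0.025, 60]
    - [0, -0.025, 0.9, 0, 0, -0.025, 60]

```text
time: 4.03
tool_pos: [0.4857, -0.2966, 0.0709]
ee_rot: [3.139, -0.003, -2.965]
wrist_force: [0.5, -0.1, 0.3]
width: 0.0601
finger_force: 0.0
```

Call:
servo_tool:
  plan:
    - [0, 0, 0.25, 0, 0, 0, 60]
    - [0, 0, 0.44, 0, 0, 0, 60]
    - [0, 0, 0.44, 0, 0, 0, 60]
    - [0, 0, 0.44, 0, 0, 0, 60]

```text
time: 4.37
tool_pos: [0.4877, -0.2975, 0.03]
ee_rot: [-3.14, 0.001, -2.964]
wrist_force: [0.7, -0.1, 0.9]
width: 0.0601
finger_force: 0.0
```

Run:
```python
from h import *
o=robot.get_obs(); print(o['tool_pos'],o['ee_rot'],rel([.4868,-.2983,.028],.176-np.pi))
im=snap('wrist'); m,out=fitplate(im,o,0,None)
for r in out: print(*r)
```

```text
[ 0.48766311 -0.29754804  0.03002649] [-3.14037064e+00  8.48308153e-04 -2.96380330e+00] (array([ 0.01 , -0.006,  0.02 ]), array([-0.001,  0.001,  0.001]))
blob 2245 [356.7 339.5] [ 0.5656 -0.2127  0.004 ]
blob 715 [389.6 288.4] [ 0.5205 -0.2009  0.004 ]
blob 717 [132.8 288.6] [ 0.5526 -0.3783  0.004 ]
blob 2348 [ 14.8 137. ] [ 0.4601 -0.465   0.004 ]
blob 11117 [262.2 166.8] [ 0.4519 -0.3041  0.004 ]
hole 1458 [262.3 119.9] [ 0.4237 -0.309   0.004 ]
```

Call:
servo_tool:
  plan:
    - [0, 0, 0.02, 0, 0, 0, 10]
    - [0, 0, 0.02, 0, 0, 0, 10]
    - [0, 0, 0.02, 0, 0, 0, 10]
    - [0, 0, 0.02, 0, 0, 0, 10]
    - [0, 0, 0.02, 0, 0, 0, 10]
    - [0, 0, 0.02, 0, 0, 0, 10]
    - [0, 0, 0.02, 0, 0, 0, 10]
    - [0, 0, 0.02, 0, 0, 0, 10]
    - [0, 0, 0.02, 0, 0, 0, 10]

```text
time: 5.17
tool_pos: [0.4872, -0.2969, 0.0266]
ee_rot: [-3.141, 0.0, -2.963]
wrist_force: [0.1, -0.4, 1.0]
width: 0.0198
finger_force: 30.0
```

Call:
servo_tool:
  plan:
    - [0, 0, -0.3, 0, 0, 0, 10]
    - [0, 0, -0.7, 0, 0, 0, 10]
    - [0, 0, -1, 0, 0, 0, 10]
    - [0, 0, -1, 0, 0, 0, 10]
    - [0, 0, -1, 0, 0, 0, 10]

```text
time: 5.58
tool_pos: [0.4883, -0.2978, 0.129]
ee_rot: [-3.138, 0.004, -2.963]
wrist_force: [-0.5, 0.1, -0.1]
width: 0.02
finger_force: 30.0
```

Run:
```python
from h import *
o=robot.get_obs(); print(o['tool_pos'],o['ee_rot'],o['width'],o['finger_force'])
im=snap('wrist','w2.png'); m,out=fitplate(im,o,.1,None)
for r in out: print(*r)
```

```text
[ 0.4883128  -0.29777351  0.12901292] [-3.13761776  0.00361177 -2.9628436 ] 0.019968860184845144 29.998739361763
blob 2425 [269.  340.6] [ 0.5771 -0.2768  0.104 ]
blob 366 [307.5 289.7] [ 0.5309 -0.2585  0.104 ]
blob 365 [215.  289.6] [ 0.5424 -0.3213  0.104 ]
blob 4298 [ 68.5 126.9] [ 0.4487 -0.4279  0.104 ]
blob 10593 [261.2 163.2] [ 0.4503 -0.3054  0.104 ]
hole 1498 [261.4 120.3] [ 0.4248 -0.3099  0.104 ]
blob 1846 [305.4  12.3] [ 0.3606 -0.2961  0.104 ]
hole 117 [287.8  10.7] [ 0.3616 -0.3061  0.104 ]
```

Call:
servo_tool:
  plan:
    - [-0.2, 0.3, -0.36, 0, 0, 0, 10]
    - [-0.52, 0.83, -0.36, 0, 0, 0, 10]
    - [-0.52, 0.83, -0.36, 0, 0, 0, 10]
    - [-0.52, 0.83, -0.36, 0, 0, 0, 10]

```text
time: 5.97
tool_pos: [0.5243, -0.2012, 0.1608]
ee_rot: [3.137, -0.001, -2.958]
wrist_force: [-0.1, -0.5, -1.0]
width: 0.02
finger_force: 30.0
```

Call:
servo_tool:
  plan:
    - [-0.25, 0.4, 0, 0, 0, 0, 10]
    - [-0.52, 0.83, 0, 0, 0, 0, 10]
    - [-0.52, 0.83, 0, 0, 0, 0, 10]
    - [-0.52, 0.83, 0, 0, 0, 0, 10]

```text
time: 6.3
tool_pos: [0.5595, -0.1119, 0.1594]
ee_rot: [3.138, -0.004, -2.958]
wrist_force: [-0.4, -0.3, -0.7]
width: 0.0201
finger_force: 30.0
```

Call:
servo_tool:
  plan:
    - [-0.25, 0.4, 0, 0, 0, 0, 10]
    - [-0.4, 0.6, 0, 0, 0, 0, 10]
    - [-0.51, 0.83, 0, 0, 0, 0, 10]
    - [-0.51, 0.83, 0, 0, 0, 0, 10]
    - [-0.51, 0.83, 0, 0, 0, 0, 10]
    - [-0.51, 0.83, 0, 0, 0, 0, 10]

```text
time: 6.8
tool_pos: [0.5945, -0.0258, 0.1609]
ee_rot: [-3.141, -0.003, -2.964]
wrist_force: [0.3, 0.0, -2.1]
width: 0.0198
finger_force: 30.0
```

Run:
```python
from h import *
o=robot.get_obs(); print(o['tool_pos'],o['ee_rot'],o['width'],o['finger_force'])
im=snap('wrist'); m,out=fitplate(im,o,o['tool_pos'][2]-.027,None)
for r in out: print(*r)
cv2.imwrite('pics/w3.png',cv2.resize(cv2.cvtColor(im,cv2.COLOR_RGB2BGR)[60:220,160:360],(800,640))[:600])
print(proj('wrist',[[.533,-.035,.102],[.533,-.035,.07]]))
```

```text
[ 0.59445669 -0.02583425  0.1608576 ] [-3.14116218 -0.00319583 -2.96396288] 0.019766627169594788 29.998595416545868
blob 2421 [267.4 340.6] [ 0.6812 -0.0065  0.1379]
blob 590 [462.1 321.2] [0.6439 0.1322 0.1379]
blob 368 [307.6 289.8] [0.6357 0.0129 0.1379]
blob 368 [215.  289.7] [ 0.6468 -0.0492  0.1379]
blob 10749 [261.2 162.8] [ 0.5558 -0.0335  0.1379]
hole 1437 [261.2 119.9] [ 0.5305 -0.038   0.1379]
[[265.07012971 123.90904825]
 [264.61753677 123.36221025]]
```

View pics/w3.png

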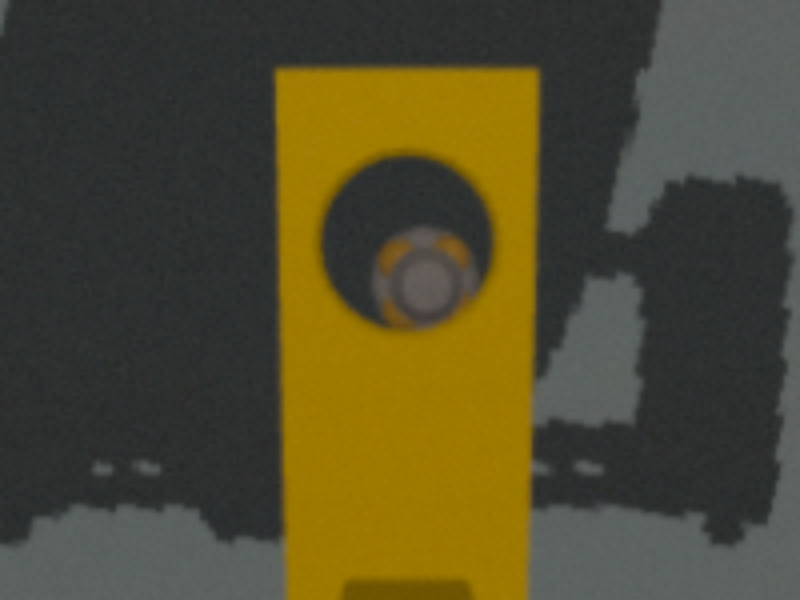

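Run:
```python
from h import *
o=robot.get_obs()
t=at('wrist',(266.6,130.6),.102);g=at('wrist',(266.1,130.8),.076); e=at('wrist',(261.7,119.9),.1379)
R=Ro.from_euler('xyz',o['ee_rot'])
print(t,g,e,R.inv().apply(t-e)/.1)
print(robot.get_obs()['tool_pos'])
```

```text
[ 0.53744109 -0.03308528  0.102     ] [ 0.53848469 -0.03286781  0.076     ] [ 0.53062791 -0.03788831  0.1379    ] [-0.07637563  0.03544433  0.35880401]
[ 0.5945855  -0.02607211  0.16129133]
```

Call:
servo_tool:
  plan:
    - [-0.075, 0.035, 0.1, 0, 0, 0, 10]
    - [-0.075, 0.035, 0.22, 0, 0, 0, 10]
    - [-0.075, 0.035, 0.22, 0, 0, 0, 10]
    - [-0.075, 0.035, 0.22, 0, 0, 0, 10]
    - [-0.075, 0.035, 0.22, 0, 0, 0, 10]

```text
time: 7.27
tool_pos: [0.6018, -0.0198, 0.1399]
ee_rot: [3.141, -0.001, -2.963]
wrist_force: [0.1, 0.4, -0.1]
width: 0.0197
finger_force: 30.0
```

Run:
```python
from h import *
o=robot.get_obs(); print(o['tool_pos'],o['ee_rot'],o['width'],o['finger_force'])
im=snap('wrist'); m,out=fitplate(im,o,o['tool_pos'][2]-.027,None)
for r in out: print(*r) if r[0]=='hole' else 0
cv2.imwrite('pics/w4.png',cv2.resize(cv2.cvtColor(im,cv2.COLOR_RGB2BGR)[80:160,210:310],(800,640),interpolation=cv2.INTER_CUBIC)[:600])
```

```text
[ 0.60182035 -0.0198262   0.13988121] [ 3.14146330e+00 -1.10817783e-03 -2.96329121e+00] 0.019653691215080905 29.998575747013092
hole 1466 [261.3 120.2] [ 0.5381 -0.0319  0.1169]
```

View pics/w4.png

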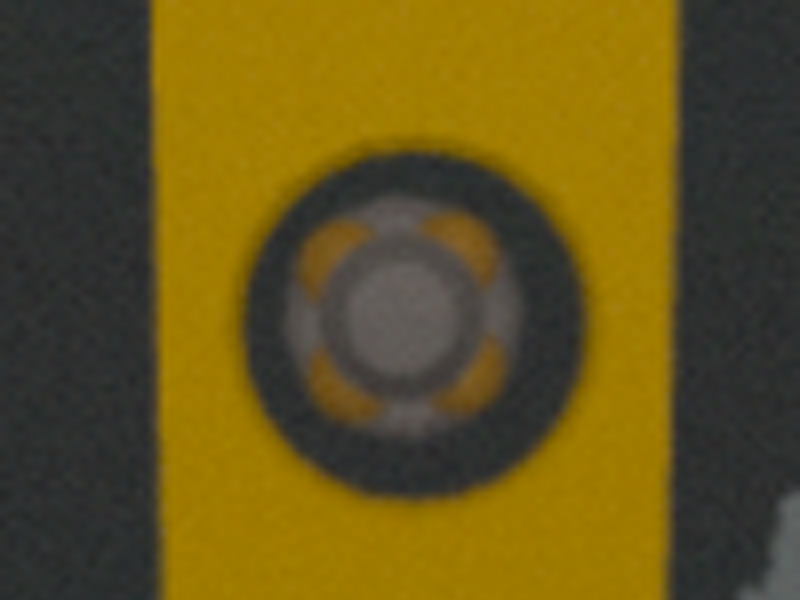

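Run:
```python
from h import *
o=robot.get_obs();c=lambda u,v:(210+u/8-.44,80+v/8-.44)
R=Ro.from_euler('xyz',o['ee_rot']);e=at('wrist',c(416,325),.1169)
for p,z in((c(399,315),.102),(c(403,317),.076)):
    t=at('wrist',p,z);print(t,R.inv().apply(t-e)/.1)
```

```text
[ 0.53795918 -0.03317549  0.102     ] [ 0.00725807 -0.01355004  0.14900276]
[ 0.53810952 -0.03294524  0.076     ] [ 0.00536558 -0.01150043  0.40900233]
```

Call:
servo_tool:
  plan:
    - [0.006, -0.012, 0, 0, 0, 0, 10]
    - [0.006, -0.012, 0.08, 0, 0, 0, 10]
    - [0.006, -0.012, 0.16, 0, 0, 0, 10]
    - [0.006, -0.012, 0.24, 0, 0, 0, 10]
    - [0.006, -0.012, 0.3, 0, 0, 0, 10]
    - [0.006, -0.012, 0.34, 0, 0, 0, 10]
    - [0.006, -0.012, 0.34, 0, 0, 0, 10]

```text
time: 7.9
tool_pos: [0.6008, -0.0207, 0.1045]
ee_rot: [3.141, -0.003, -2.963]
wrist_force: [0.7, 0.4, -0.9]
width: 0.0196
finger_force: 30.0
```

Run:
```python
from h import *
o=robot.get_obs(); print(o['tool_pos'],o['ee_rot'],o['wrist_force'])
im=snap('wrist'); m,out=fitplate(im,o,o['tool_pos'][2]-.027,None)
for r in out: print(*r) if r[0]=='hole' else 0
```

```text
[ 0.60077555 -0.02066199  0.10452195] [ 3.14075772e+00 -3.06328405e-03 -2.96279408e+00] [ 0.74285124  0.42222457 -0.89702191]
hole 1463 [261.3 120.2] [ 0.537  -0.0328  0.0815]
```

Call:
servo_tool:
  plan:
    - [0, 0, 0.02, 0, 0, 0, 10]
    - [0, 0, 0.04, 0, 0, 0, 10]
    - [0, 0, 0.06, 0, 0, 0, 10]
    - [0, 0, 0.07, 0, 0, 0, 10]
    - [0, 0, 0.07, 0, 0, 0, 10]

```text
time: 8.37
tool_pos: [0.6016, -0.0208, 0.0992]
ee_rot: [3.142, -0.0, -2.963]
wrist_force: [-0.4, 0.4, -1.3]
width: 0.02
finger_force: 30.0
```

Call:
servo_tool:
  plan:
    - [0, 0, 0.015, 0, 0, 0, 10]
    - [0, 0, 0.015, 0, 0, 0, 10]
    - [0, 0, 0.015, 0, 0, 0, 50]
    - [0, 0, 0.015, 0, 0, 0, 50]
    - [0, 0, 0.015, 0, 0, 0, 50]
    - [0, 0, 0.015, 0, 0, 0, 50]
    - [0, 0, 0.015, 0, 0, 0, 50]
    - [0, 0, 0.015, 0, 0, 0, 50]

```text
time: 9.03
tool_pos: [0.6018, -0.0208, 0.0981]
ee_rot: [-3.141, 0.0, -2.963]
wrist_force: [-0.5, -0.4, -0.3]
width: 0.05
finger_force: 0.0
```

Call:
servo_tool:
  plan:
    - [0, 0, -0.3, 0, 0, 0, 50]
    - [0, 0, -0.7, 0, 0, 0, 50]
    - [0, 0, -1, 0, 0, 0, 50]
    - [0, 0, -1, 0, 0, 0, 50]
    - [0, 0, -1, 0, 0, 0, 50]

```text
time: 9.45
tool_pos: [0.6032, -0.021, 0.2012]
ee_rot: [-3.14, 0.006, -2.963]
wrist_force: [-0.1, 0.7, -0.8]
width: 0.0501
finger_force: 0.0
```

Run:
```python
from h import *
o=robot.get_obs(); print(o['tool_pos'],o['ee_rot'],o['wrist_force'],o['joint_positions'])
im=snap('wrist'); m,out=fitplate(im,o,.07,None)
for r in out: print(*r)
cv2.imwrite('pics/w5.png',cv2.resize(cv2.cvtColor(im,cv2.COLOR_RGB2BGR)[60:220,160:360],(720,576),interpolation=cv2.INTER_CUBIC))
```

```text
[ 0.60319268 -0.02096945  0.20122352] [-3.13956039  0.00603502 -2.96281808] [-0.14582027  0.73353084 -0.83790891] [-1.28603817e-01  2.06704073e-01  1.27768214e+00 -1.11417118e-04
  1.65083940e+00 -1.87817785e+00]
blob 2345 [332.2 340. ] [0.7639 0.0887 0.074 ]
blob 632 [369.5 288.7] [0.6929 0.1125 0.074 ]
blob 649 [153.  288.8] [ 0.7347 -0.1167  0.074 ]
blob 442 [472.9 254.7] [0.6361 0.2149 0.074 ]
blob 4782 [262.2 147.5] [ 0.5655 -0.0278  0.074 ]
hole 566 [262.3 117.4] [ 0.5381 -0.0326  0.074 ]
```

View pics/w5.png

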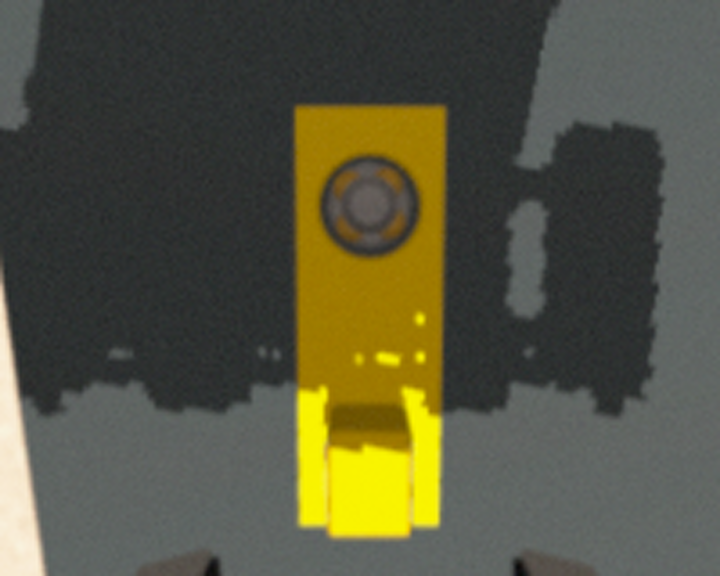

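Call:
servo_tool:
  plan:
    - [0.06, 0.4, 0, 0, 0, 0, 60]
    - [0.06, 0.84, 0, 0, 0, 0, 60]
    - [0.06, 0.84, 0, 0, 0, 0, 60]

```text
time: 9.75
tool_pos: [0.5784, 0.0664, 0.1954]
ee_rot: [3.137, -0.005, -2.957]
wrist_force: [-0.2, -1.0, 0.1]
width: 0.0597
finger_force: 0.0
```

Call:
servo_tool:
  plan:
    - [0.06, 0.4, 0, 0, 0, 0, 60]
    - [0.06, 0.84, 0, 0, 0, 0, 60]
    - [0.06, 0.84, 0, 0, 0, 0, 60]

```text
time: 10.0
tool_pos: [0.5574, 0.148, 0.1956]
ee_rot: [3.138, -0.004, -2.956]
wrist_force: [0.6, 0.0, 0.5]
width: 0.06
finger_force: 0.0
```

Call:
servo_tool:
  plan:
    - [0.06, 0.4, 0, 0, 0, 0, 60]
    - [0.06, 0.84, 0.1, 0, 0, 0, 60]
    - [0.06, 0.84, 0.2, 0, 0, 0, 60]

```text
time: 10.25
tool_pos: [0.5373, 0.2291, 0.1765]
ee_rot: [3.138, -0.001, -2.957]
wrist_force: [-0.4, 0.2, -0.4]
width: 0.06
finger_force: 0.0
```

Call:
servo_tool:
  plan:
    - [0.06, 0.4, 0.1, 0, 0, 0, 60]
    - [0.06, 0.84, 0.2, 0, 0, 0, 60]
    - [0.06, 0.84, 0.2, 0, 0, 0, 60]
    - [0.06, 0.84, 0.2, 0, 0, 0, 60]
    - [0.06, 0.84, 0.2, 0, 0, 0, 60]

```text
time: 10.67
tool_pos: [0.5182, 0.3044, 0.1564]
ee_rot: [-3.14, -0.002, -2.962]
wrist_force: [-0.0, 0.4, 0.0]
width: 0.0599
finger_force: 0.0
```

Run:
```python
from h import *
o=robot.get_obs(); print(o['tool_pos'],o['ee_rot'],o['wrist_force'])
im=snap('wrist','w6.png')
for t in('cap','cap_center'): print(t,[(np.round(d['extent'],1).tolist(),round(d['conf'],2),at('wrist',d['extent'][:2],.032,o).round(4).tolist()) for d in robot.find_in(t,'wrist')][:3])
hsv=cv2.cvtColor(im,cv2.COLOR_RGB2HSV); m=cv2.inRange(hsv,(105,120,40),(130,255,255))
cs,hi=cv2.findContours(m,cv2.RETR_CCOMP,cv2.CHAIN_APPROX_NONE)
for c in cs:
    if cv2.contourArea(c)>60:
        M=cv2.moments(c);p=(M['m10']/M['m00'],M['m01']/M['m00']);print(M['m00'],p,cv2.boundingRect(c),at('wrist',p,.032,o).round(4))
```

```text
[0.51821263 0.30444225 0.15636216] [-3.13955669e+00 -2.48561807e-03 -2.96248890e+00] [-0.03653337  0.38619434  0.04686125]
cap [([272.4, 146.1, 38.8, 29.8], 0.94, [0.4762, 0.3065, 0.032])]
cap_center [([269.4, 148.8, 33.0, 36.3], 0.74, [0.4792, 0.3042, 0.032])]
880.0 (270.3823863636364, 145.80511363636364) (254, 129, 34, 35) [0.4763 0.3046 0.032 ]
521.0 (270.59564939219445, 146.50959692898272) (258, 134, 27, 26) [0.4769 0.3049 0.032 ]
```

View pics/w6.png

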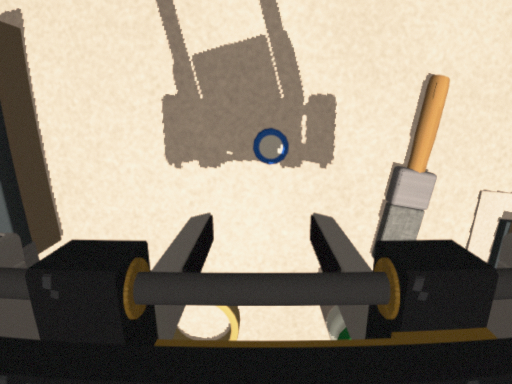

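The wrist view shows the cap at (270,146), open between the jaws, with the brush to its right at (410,190) clear of the fingers.

Run:
```python
from h import *
print(rel([.4767,.3048,.021],-2.963))
```

```text
(array([0.417, 0.084, 1.37 ]), array([-0.   ,  0.   , -0.001]))
```

Call:
servo_tool:
  plan:
    - [0.3, 0.08, 0, 0, 0, 0, 70]
    - [0.415, 0.08, 0.2, 0, 0, 0, 70]
    - [0.415, 0.08, 0.6, 0, 0, 0, 70]
    - [0.415, 0.08, 0.9, 0, 0, 0, 70]
    - [0.415, 0.08, 0.9, 0, 0, 0, 70]
    - [0.415, 0.08, 0.9, 0, 0, 0, 70]

```text
time: 11.32
tool_pos: [0.4756, 0.3044, 0.0668]
ee_rot: [-3.14, -0.003, -2.965]
wrist_force: [-0.3, 0.2, 1.0]
width: 0.0703
finger_force: 0.0
```

Run:
```python
from h import *
print(rel([.4767,.3048,.021],-2.963))
```

```text
(array([-0.013,  0.003,  0.458]), array([-0.001, -0.002, -0.001]))
```

Call:
servo_tool:
  plan:
    - [-0.005, 0, 0.2, 0, 0, 0, 70]
    - [-0.005, 0, 0.35, 0, 0, 0, 70]
    - [-0.005, 0, 0.45, 0, 0, 0, 70]
    - [-0.005, 0, 0.45, 0, 0, 0, 70]
    - [-0.005, 0, 0.45, 0, 0, 0, 70]
    - [-0.005, 0, 0.45, 0, 0, 0, 70]

```text
time: 11.82
tool_pos: [0.478, 0.3066, 0.025]
ee_rot: [3.141, 0.003, -2.963]
wrist_force: [0.3, -0.6, 0.2]
width: 0.0702
finger_force: 0.0
```

Call:
servo_tool:
  plan:
    - [0, 0, 0, 0, 0, 0, 25]
    - [0, 0, 0, 0, 0, 0, 25]
    - [0, 0, 0, 0, 0, 0, 25]
    - [0, 0, 0, 0, 0, 0, 25]
    - [0, 0, 0, 0, 0, 0, 25]
    - [0, 0, 0, 0, 0, 0, 25]
    - [0, 0, 0, 0, 0, 0, 25]
    - [0, 0, 0, 0, 0, 0, 25]

```text
time: 12.48
tool_pos: [0.4766, 0.3062, 0.023]
ee_rot: [-3.142, -0.0, -2.963]
wrist_force: [0.0, -0.6, 0.0]
width: 0.0329
finger_force: 30.0
```

Run:
```python
from h import *
o=robot.get_obs();print(o['tool_pos'],o['width'],o['finger_force'])
print(proj('wrist',[o['tool_pos']]))
```

```text
[0.47661336 0.30617296 0.0229857 ] 0.03292630759306615 30.000119560863823
[[262.40293392 237.40504933]]
```

Call:
servo_tool:
  plan:
    - [0, 0, -0.3, 0, 0, 0, 25]
    - [0, 0, -0.7, 0, 0, 0, 25]
    - [0, 0, -1, 0, 0, 0, 25]
    - [0, 0, -1, 0, 0, 0, 25]

```text
time: 12.82
tool_pos: [0.4805, 0.3082, 0.1312]
ee_rot: [3.138, 0.014, -2.963]
wrist_force: [0.9, 0.3, -0.2]
width: 0.0334
finger_force: 30.0
```

Call:
servo_tool:
  plan:
    - [0, -0.3, -0.4, 0, 0, 0, 25]
    - [0, -0.6, -0.4, 0, 0, 0, 25]
    - [0, -0.9, -0.4, 0, 0, 0, 25]

```text
time: 13.07
tool_pos: [0.4941, 0.2172, 0.1658]
ee_rot: [3.142, 0.006, -2.961]
wrist_force: [0.4, 0.8, -0.6]
width: 0.0334
finger_force: 30.0
```

Call:
servo_tool:
  plan:
    - [0, -0.3, 0, 0, 0, 0, 25]
    - [0, -0.6, 0, 0, 0, 0, 25]
    - [0, -0.9, 0, 0, 0, 0, 25]

```text
time: 13.32
tool_pos: [0.5084, 0.1276, 0.1622]
ee_rot: [-3.141, -0.001, -2.963]
wrist_force: [-0.1, -0.0, -0.6]
width: 0.0332
finger_force: 30.0
```

Call:
servo_tool:
  plan:
    - [0, -0.3, 0, 0, 0, 0, 25]
    - [0, -0.6, 0, 0, 0, 0, 25]
    - [0, -0.9, 0, 0, 0, 0, 25]

```text
time: 13.57
tool_pos: [0.5243, 0.039, 0.1621]
ee_rot: [3.141, -0.001, -2.963]
wrist_force: [-0.0, 0.5, -0.5]
width: 0.0331
finger_force: 30.0
```

Call:
servo_tool:
  plan:
    - [0, -0.25, 0, 0, 0, 0, 25]
    - [0, -0.5, 0, 0, 0, 0, 25]
    - [0, -0.7, 0, 0, 0, 0, 25]
    - [0, -0.74, 0, 0, 0, 0, 25]
    - [0, -0.74, 0, 0, 0, 0, 25]
    - [0, -0.74, 0, 0, 0, 0, 25]

```text
time: 14.07
tool_pos: [0.5375, -0.0317, 0.1624]
ee_rot: [3.141, -0.001, -2.963]
wrist_force: [0.4, -0.8, -0.3]
width: 0.0331
finger_force: 30.0
```

Run:
```python
from h import *
o=robot.get_obs();print(o['tool_pos'],o['ee_rot'],o['width'],o['finger_force'])
print(proj('wrist',[[.538,-.0328,.102]]),rel([.538,-.0328,.14],-2.963))
im=snap('wrist','w7.png'); m,out=fitplate(im,o,.07,None)
for r in out: print(*r)
snap('scene','s7.png')
a=cv2.imread('pics/w7.png');b=cv2.imread('pics/s7.png')
cv2.imwrite('pics/c7.png',np.hstack([cv2.resize(a[150:320,170:350],(400,378)),cv2.resize(b[130:250,190:310],(378,378))]))
```

```text
[ 0.53746783 -0.03173687  0.16237057] [ 3.14051660e+00 -8.64460754e-04 -2.96301339e+00] 0.03305364288505954 29.999987091869116
[[260.54407715 207.83155405]] (array([-0.004, -0.012,  0.224]), array([ 0.001, -0.001, -0.   ]))
blob 3274 [341.8 335.3] [0.6597 0.0693 0.074 ]
blob 142 [259.5 269.7] [ 0.6035 -0.0221  0.074 ]
blob 475 [335.1 289.5] [0.6115 0.0504 0.074 ]
blob 488 [187.4 289.7] [ 0.6359 -0.084   0.074 ]
blob 1118 [260.4 183.2] [ 0.525  -0.0353  0.074 ]
```

View pics/c7.png

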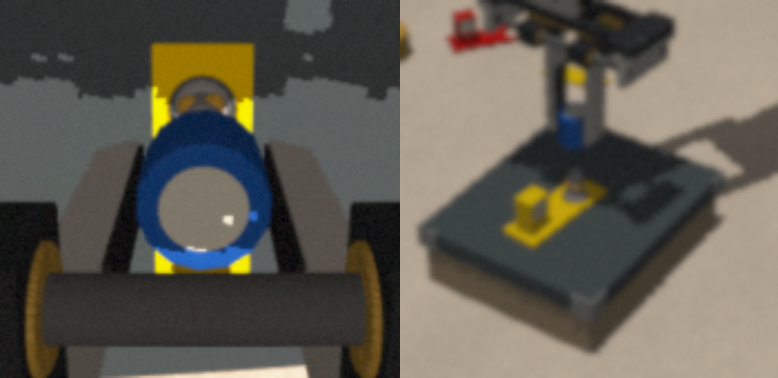

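Run:
```python
from h import *
o=robot.get_obs();print(o['tool_pos']);c=at('wrist',(261.35,243.6),o['tool_pos'][2]+.01);t=np.array([.538,-.0328,.102])
print(c,Ro.from_euler('xyz',o['ee_rot']).inv().apply(t-c)/.1)
print('collar',proj('wrist',[[.538-.011*.984,-.0328-.011*.177,.076]]),'seen rowtop',150+76*.45)
```

```text
[ 0.53752913 -0.03112677  0.16269715]
[ 0.53716021 -0.03180757  0.17269715] [-0.00676258 -0.01173177  0.70696136]
collar [[259.94139505 185.98253589]] seen rowtop 184.2
```

Call:
servo_tool:
  plan:
    - [-0.004, -0.012, 0.1, 0, 0, 0, 25]
    - [-0.004, -0.012, 0.2, 0, 0, 0, 25]
    - [-0.004, -0.012, 0.3, 0, 0, 0, 25]
    - [-0.004, -0.012, 0.4, 0, 0, 0, 25]
    - [-0.004, -0.012, 0.46, 0, 0, 0, 25]
    - [-0.004, -0.012, 0.46, 0, 0, 0, 25]
    - [-0.004, -0.012, 0.46, 0, 0, 0, 25]

```text
time: 14.75
tool_pos: [0.538, -0.0334, 0.1161]
ee_rot: [3.141, -0.001, -2.963]
wrist_force: [-0.7, -0.9, -1.0]
width: 0.0333
finger_force: 30.0
```

Call:
servo_tool:
  plan:
    - [0, 0, 0.03, 0, 0, 0, 25]
    - [0, 0, 0.06, 0, 0, 0, 25]
    - [0, 0, 0.08, 0, 0, 0, 25]
    - [0, 0, 0.08, 0, 0, 0, 25]

```text
time: 15.08
tool_pos: [0.5389, -0.0333, 0.1107]
ee_rot: [-3.141, 0.002, -2.963]
wrist_force: [-3.0, 1.9, 5.1]
width: 0.0333
finger_force: 30.0
```

Call:
servo_tool:
  plan:
    - [0, 0, 0.01, 0, 0, 0, 25]
    - [0, 0, 0.02, 0, 0, 0, 25]
    - [0, 0, 0.03, 0, 0, 0, 25]
    - [0, 0, 0.03, 0, 0, 0, 25]

```text
time: 15.42
tool_pos: [0.5397, -0.0332, 0.1102]
ee_rot: [-3.141, 0.005, -2.963]
wrist_force: [-3.4, 1.4, 13.3]
width: 0.0331
finger_force: 30.0
```

Call:
servo_tool:
  plan:
    - [0, 0, 0.01, 0, 0, 0, 25]
    - [0, 0, 0.02, 0, 0, 0, 25]
    - [0, 0, 0.02, 0, 0, 0, 25]

```text
time: 15.67
tool_pos: [0.5406, -0.0331, 0.1096]
ee_rot: [-3.141, 0.007, -2.963]
wrist_force: [-4.2, 2.0, 15.4]
width: 0.0332
finger_force: 30.0
```

Call:
servo_tool:
  plan:
    - [0.01, 0, 0.01, 0, 0, 0, 25]
    - [0.02, 0, 0.02, 0, 0, 0, 25]
    - [0.02, 0, 0.03, 0, 0, 0, 25]
    - [0.02, 0, 0.03, 0, 0, 0, 25]

```text
time: 16.0
tool_pos: [0.5409, -0.033, 0.1087]
ee_rot: [-3.14, 0.014, -2.962]
wrist_force: [-1.3, 4.1, 20.9]
width: 0.0329
finger_force: 30.0
```

Call:
servo_tool:
  plan:
    - [0, 0, 0.01, 0, 0, 0, 25]
    - [0, 0, 0.02, 0, 0, 0, 25]
    - [0, 0, 0.02, 0, 0, 0, 25]

```text
time: 16.25
tool_pos: [0.5411, -0.0329, 0.1059]
ee_rot: [-3.14, 0.014, -2.962]
wrist_force: [1.5, 4.3, 10.4]
width: 0.0326
finger_force: 30.1
```

Run:
```python
from h import *
o=robot.get_obs();print(o['tool_pos'],o['ee_rot'],o['wrist_force'],o['wrist_torque'])
im=snap('wrist','w8.png');snap('scene','s8.png')
a=cv2.imread('pics/w8.png');b=cv2.imread('pics/s8.png')
cv2.imwrite('pics/c8.png',np.hstack([cv2.resize(a[150:320,170:350],(400,378)),cv2.resize(b[160:220,210:270],(378,378),interpolation=cv2.INTER_CUBIC)]))
```

```text
[ 0.54111866 -0.03287847  0.10590436] [-3.14015018  0.0141664  -2.96237135] [ 1.450929    4.29074952 10.35460436] [ 0.85706471 -0.23620367 -0.05200341]
```

View pics/c8.png

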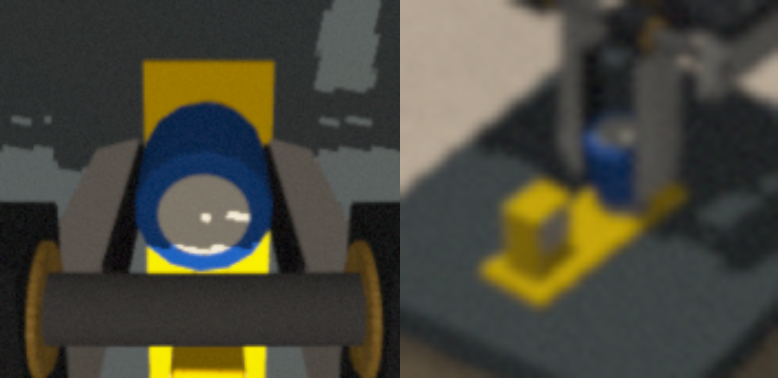

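The cap is on the post and upright between the fingers. The force dropped from 21 to 10 N, so it is passing the click, and I'll keep pushing.

Call:
servo_tool:
  plan:
    - [0, 0, 0.01, 0, 0, 0, 25]
    - [0, 0, 0.02, 0, 0, 0, 25]
    - [0, 0, 0.03, 0, 0, 0, 25]
    - [0, 0, 0.03, 0, 0, 0, 25]

```text
time: 16.68
tool_pos: [0.5388, -0.033, 0.099]
ee_rot: [3.141, 0.007, -2.962]
wrist_force: [0.6, 4.2, 10.5]
width: 0.0331
finger_force: 30.2
```

Call:
servo_tool:
  plan:
    - [0, 0, 0.008, 0, 0, 0, 25]
    - [0, 0, 0.008, 0, 0, 0, 25]
    - [0, 0, 0.008, 0, 0, 0, 25]
    - [0, 0, 0.008, 0, 0, 0, 25]

```text
time: 17.02
tool_pos: [0.5389, -0.033, 0.099]
ee_rot: [-3.142, 0.007, -2.962]
wrist_force: [0.0, 5.0, 13.5]
width: 0.0328
finger_force: 30.2
```

Run:
```python
from h import *
o=robot.get_obs();print(o['tool_pos'],o['ee_rot'],o['wrist_force'])
im=snap('wrist','w9.png');snap('scene','s9.png')
a=cv2.imread('pics/w9.png');b=cv2.imread('pics/s9.png')
cv2.imwrite('pics/c9.png',np.hstack([cv2.resize(a[150:320,170:350],(400,378)),cv2.resize(b[160:220,210:270],(378,378),interpolation=cv2.INTER_CUBIC)]))
```

```text
[ 0.53886213 -0.03297622  0.09895892] [-3.14159038  0.00726012 -2.96246703] [3.22891530e-03 5.00772008e+00 1.34813079e+01]
```

View pics/c9.png

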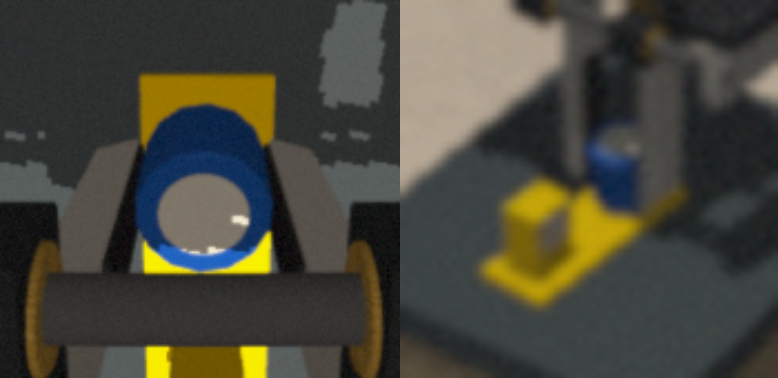

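The cap sits at the expected height (TCP at 0.099 m) on a hard stop with 13.5 N, and the plate is flat under it. I'm handing in.

```bash
python3 -c "
from bench import robot
print(robot.close_job())"
```

```text
the job is handed in; nothing more can be done
None
```

The plate is flat on the lid with its eye round the post, and I handed the job in with the cap seated on the post, still held and pressed at about 13.5 N; the hand-in returned no verdict.

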